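# Set up the hair-colour tray

### The job

Set up the colour tray for the next client: stand the nozzle bottle in the deep square holder, the low round jar in the wide shallow well and the measuring beaker in the narrow round cup, and lay the tint brush flat inside the tray's long channel. Leave the pump bottle and the tail comb where they are, and keep the nozzle bottle upright all the while so that it does not drip.

Things in the scene. Friction and masses are not known exactly. Their poses are not given: they have to be found in the camera images.
- tray: White plastic salon tray, fixed, 180 x 296 mm (x, y). Origin: centre of underside, on the counter. Floor 3 mm thick; rim and inner wall 4 mm thick, 12 mm high. On its -x side the brush channel, clear inside from x = -86 to -10 mm (76 wide, centre line x = -48 mm), y = -144 to 144 mm; on its +x side the row of three holders at x = 40 mm, 96 mm apart, in any order. Holders turn with the tray.
- bottle_holder: Deep square grey holder, fixed in the tray: a square open cup 60 x 60 mm inside, 3 mm walls, on an 88 mm square black base plate. Origin: centre of its underside, 3 mm above the counter; inner floor 6 mm and rim 58 mm above the origin. x, y along the cup's sides and parallel to the tray's.
- jar_well: Wide shallow round grey well, fixed in the tray: 80 mm inside diameter, 3 mm wall, on an 88 mm square black base plate. Origin: centre of its underside, 3 mm above the counter; inner floor 6 mm and rim 25 mm above the origin.
- beaker_cup: Narrow round grey cup, fixed in the tray: 60 mm inside diameter, 3 mm wall, on an 88 mm square black base plate. Origin: centre of its underside, 3 mm above the counter; inner floor 6 mm and rim 41 mm above the origin.
- nozzle_bottle: White applicator bottle with a pointed nozzle, standing, about 0.12 kg, rigid. Origin: centre of its underside, z up its axis. Round body 44 mm in diameter to 92 mm high, shoulder to 102 mm, screw collar 27 mm in diameter from 102 to 118 mm, cone nozzle (16 mm at its foot, 5 mm at its tip) to 140 mm.
- jar: Low round white jar with a ridged screw lid, standing, about 0.16 kg. Origin: centre of its underside, z up. Body 61 mm in diameter to 34 mm, lid 62 mm in diameter from 34 to 50 mm, the lid closed and tight.
- beaker: White open measuring beaker, straight sided, empty, standing, 46 mm outside diameter, 3 mm wall, 80 mm high, about 0.05 kg. Origin: centre of its underside, z up; short black marks on its -x side.
- tint_brush: Black tint brush lying flat, 205 mm long, 12 mm thick, about 0.04 kg. Origin: middle of its length, on its underside; x along it towards the bristles, z up. Handle 14 mm wide from x = -50 to +33 mm, 10 mm wide behind that to -102 mm; head 46 mm wide from +33 to +65 mm; grey bristles 44 mm wide to +102 mm. Balances near x = +15 mm; grip it across the handle near the origin.
- pump_bottle: Look-alike, to be left: white bottle of the same body (44 mm across, 102 mm to the collar) but with a pump head, 144 mm high, its spout reaching 36 mm along +x. Origin: centre of its underside.
- tail_comb: Look-alike, to be left: black tail comb lying flat, 212 mm long, 26 mm wide with its teeth, 5 mm thick, the thin tail towards -x. Origin: middle of its length, on its underside.
Mind the look-alikes: they are no part of the job. What is shaped like the jar but green or purple is not meant.

How it is judged:
By the outcome, as a careful person would: the job done as asked, in the order asked, and still so for the second after the job is handed in, with the robot touching nothing.
It also fails if it takes over 120 s, if anything falls off the work surface, if the arm or the gripper's body presses on something with over 40 N, if the wrist force passes 120 N, or if a joint passes its speed limit or range.

### The arm

A 6-joint arm with a two-finger parallel gripper is mounted at the origin on the work surface. World frame = base frame: x ahead of the robot, y to its left, z up, the work surface at z = 0. Lengths are in mm, angles in rad, forces in N, time in s.
With the tool pointing down it reaches from about 300 to 775 mm from the base axis. Payload 14.6 kg.
Tool frame: the origin (TCP) lies between the finger pads; the fingertips stand ahead of it and the grasp point (between the pads) lies 11 mm behind it (manip.finger_overhang is the z of the fingertips in the tool frame, in mm); z points along the fingers, y is the line along which they close (so a half turn about z gives the same grasp; the last joint's range is limited). The gripper opens to 94 mm and grips with 3 to 60 N. Pads are 16 mm wide; open, the fingers measure 119 mm over their backs; the gripper's body (75 mm by 177 mm) begins 78 mm behind the grasp point.
Start: joints at [1.178, 0.3, 1.521, -0, 1.321, -0.067], TCP at [176.034, 521.058, 213.446] pointing down, gripper open.
Joint ranges: [-3.03, 3.03], [-0.79, 2.21], [0.23, 2.52], [-1.04, 4.18], [0, 3.07], [-2.55, 2.55]. Speed limits (rad/s): [2.22, 2.22, 2.57, 3.14, 3.14, 3.14].

### API

Orientations are given as [roll, pitch, yaw] about the fixed x, y, z axes, in that order (R = Rz(yaw) Ry(pitch) Rx(roll)).
In Python, from cell import manip gives the robot as it stands.
- The arm moves only by the tool jog_arm, never from a script. Its argument "series" is a list of rows, each a list of 7 numbers: the shift along the world's x, y, z as a fraction of full scale, then the turn, a rotation vector about the world's x, y, z as a fraction of full scale, then the closure, from 0 (fully open) to 1 (shut). In form: [[dx, dy, dz, wx, wy, wz, fingers], ...]. A call has 1 to 8 rows; each row is the pose to reach, as a shift and turn from the pose commanded when the call began; what a row does not reach only later rows make up. Full scale, the value 1, is 120 mm for a shift and 90 degrees for a turn. A row lasts 1/12 s, in which the tool goes at most 41.7 mm and 7.16 degrees, less where a joint would pass 70% of its speed; a pose out of reach is approached as far as the arm can. A call with a number of a shift or a turn outside -1 to 1 is refused whole. A call with a gripper value outside its range is refused whole. The fingers move at their own pace and stop on an object; "grip_force" is the grip in N (left out, the last holds). Time passes only in rows, so rows that repeat a pose let the fingers close. It gives the time, the measured TCP pose, the force, the opening and the grip force at its end, in the units of the state.
- manip.read_state(): the state, without advancing time (a new reading comes with each control period).
- manip.camera(name): name is "side" or "top"; returns a dict with "frame" (420x560x3 uint8, red, green, blue), "vfov" (degrees; the focal length in pixels is half the picture's height over the tangent of half this angle, whatever the lens; pixels are square), "cx", "cy" (the principal point, pixels), "k1" (the pictures are not rectified: a ray, as slopes to the right and down, at radius r is drawn at 1 + k1 r^2 times it, then the intrinsics apply), "R" (3x3) and "t" (3): a world point X has camera coordinates R X + t. Camera axes: x right, y down, z forward; pixel columns grow to the right and rows downward; lengths in mm; the calibration is good to about 2 mm. A picture is of the moment at which its call begins. There is no depth.
- manip.sign_off(): hands the job in; it is judged then, once.
The state is a dict: "clock": time; "joints": joint angles; "qd": joint speeds; "effort": joint torques, N m; "eef_pos": TCP position; "eef_rot": TCP orientation; "wrist_force": force on the tool from outside, world axes, zero at the start; "moment": the same for the moment, N m; "finger_gap": finger opening in mm; "finger_force": force on a finger pad.
Only numpy, scipy, OpenCV 4.12 (cv2) and the standard library are available. Lean on these libraries where they do the work, as an engineer would, in place of code of your own. Each camera call takes 0.05 s, during which the arm holds its last target. There are 200 camera calls.

## Working session

There is one attempt and no reset: what is moved stays moved. The work goes in short steps, Python scripts to look and compute and a tool call to move; the robot and the scene stay as the last step left them, time stands still between calls to the robot, and variables do not carry over. Pictures are saved under pics/ and viewed, at most 14 in all, crops included, and the job is handed in when it is done.

Besides the shell and the picture viewer there is one more tool, called after "Emit:" as a command line: name --pt "numbers of a row" for each row, then --argument value for the rest. jog_arm: Moves the arm, as the interface text tells. Its arguments: {"type":"object","properties":{"series":{"type":"array"},"grip_force":{"type":"number"}},"required":["series"]}

```bash
mkdir -p pics; ls
cat > h.py <<'E'
import numpy as np, cv2, pickle
from cell import manip
def shot(n,name):
    c=manip.camera(n); cv2.imwrite(f'pics/{name}.png',c['frame'][:,:,::-1]); pickle.dump(c,open(f'pics/{name}.pkl','wb')); return c
def K(c):
    f=c['frame'].shape[0]/2/np.tan(np.radians(c['vfov'])/2)
    return np.array([[f,0,c['cx']],[0,f,c['cy']],[0,0,1.]]), np.array([c['k1'],0,0,0,0.])
def pix2w(c,uv,z):
    k,d=K(c); p=cv2.undistortPoints(np.array([[uv]],float),k,d)[0,0]
    R=np.array(c['R']);t=np.array(c['t']); r=R.T@np.array([p[0],p[1],1]); o=-R.T@t
    return o+r*(z-o[2])/r[2]
def w2pix(c,X):
    k,d=K(c); return cv2.projectPoints(np.array(X,float).reshape(-1,1,3),cv2.Rodrigues(np.array(c['R']))[0],np.array(c['t'],float),k,d)[0][:,0]
def load(n): return pickle.load(open(f'pics/{n}.pkl','rb'))
E
python3 - <<'E'
from h import *
for n in('top','side'):
    c=shot(n,n+'0'); R=np.array(c['R']); print(n,c['vfov'],c['cx'],c['cy'],c['k1'],(-R.T@np.array(c['t'])).round(),R.round(3).tolist())
print(manip.read_state(), manip.finger_overhang)
E
```

```text
pics
top 53.115485372746456 279.01400257717785 208.29007443403793 -0.008081599241485781 [ 252.   16. 1108.] [[-0.096, -0.995, -0.002], [-0.971, 0.095, -0.219], [0.218, -0.019, -0.976]]
side 42.51170160540286 278.58100545055913 215.16230891469132 -0.14216985708993665 [ 256. 1243.  821.] [[-0.98, -0.197, 0.019], [-0.118, 0.508, -0.853], [0.158, -0.839, -0.521]]
{'clock': 0.1, 'joints': array([ 1.17838779e+00,  3.00414150e-01,  1.52150698e+00, -1.32626061e-05,
        1.32074227e+00, -6.66051240e-02]), 'qd': array([-0.00208039, -0.00209366, -0.00095735, -0.00134835,  0.00214314,
        0.00050519]), 'effort': array([-5.05024018e-04, -5.32645833e+01, -3.53282225e+01,  7.08885561e-02,
        2.35523534e-02, -9.07132085e-05]), 'eef_pos': array([175.95742057, 520.84685602, 212.9489232 ]), 'eef_rot': array([-3.14052343e+00, -5.84462747e-05,  2.81579250e+00]), 'wrist_force': array([ 0.15549537, -0.16856487, -0.14917136]), 'moment': array([ 4.25845176e-05, -4.91477753e-03, -2.48482976e-02]), 'finger_force': 0.0, 'finger_gap': 93.60745615332979} 8.0
```

View pics/top0.png

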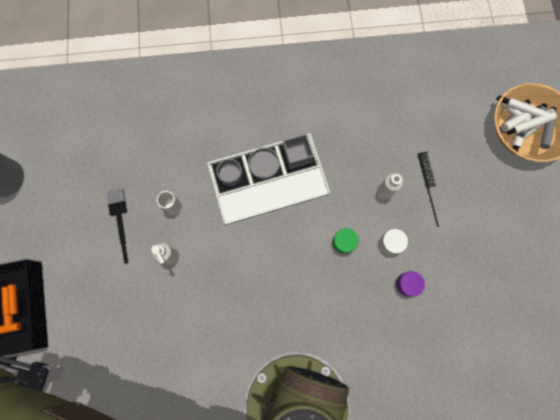

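View pics/side0.png

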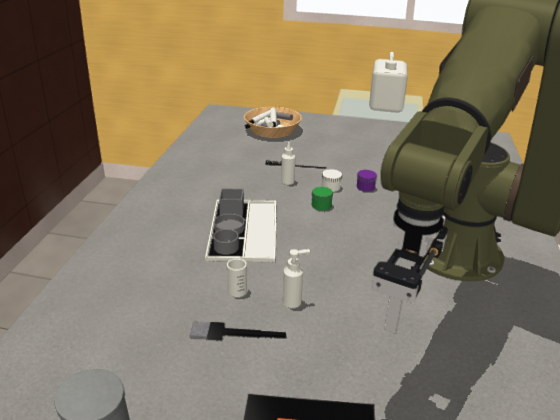

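The top view shows the tray at about (268,178). Its holders from left to right are the narrow cup, the wide well and the square holder. The white jar is at (395,241), the nozzle bottle at (395,183), the beaker at (166,200), the brush at (120,225), the pump bottle at (162,253) and the comb at (428,188). The side view confirms the spouted pump bottle is at (293,280) and the nozzle bottle at (288,168).

Run:
```python
from h import *
im=cv2.imread('pics/top0.png')
def crop(n,x,y,w,h,s): cv2.imwrite(f'pics/{n}.png',cv2.resize(im[y:y+h,x:x+w],None,fx=s,fy=s,interpolation=cv2.INTER_CUBIC))
crop('ctray',200,125,135,105,5.5)
crop('cright',370,150,80,110,5.4)
crop('cleft',100,180,90,100,6)
c=load('top0')
for n,uv,z in [('tray corners',(208,162),15),('',(311,134),15),('',(329,193),15),('',(225,222),15)]: print(n,pix2w(c,uv,z).round(1))
```

```text
tray corners [643.8 175.9  15. ]
 [ 697.6 -113.7   15. ]
 [ 524.7 -142.7   15. ]
 [472.6 140.9  15. ]
```

View pics/ctray.png

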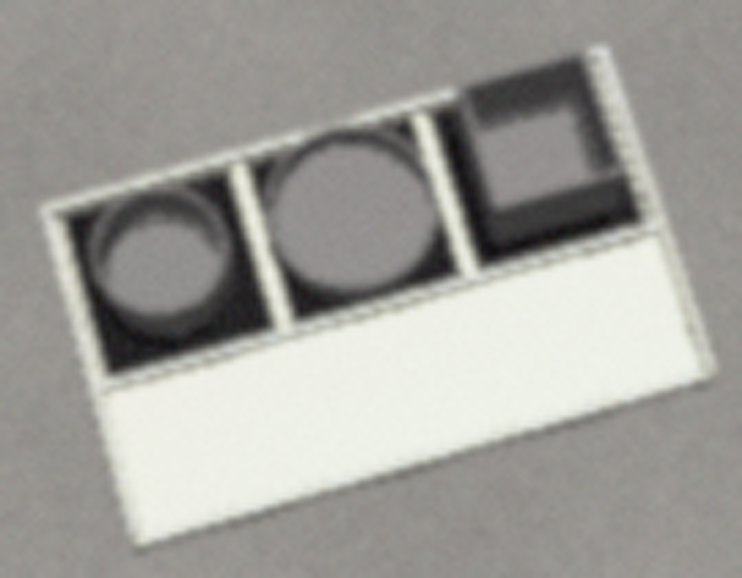

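View pics/cright.png

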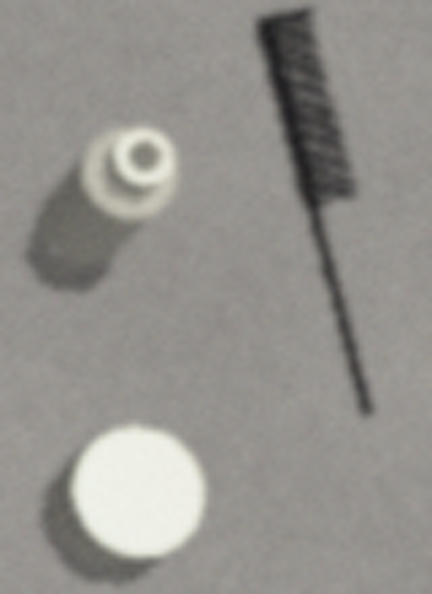

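View pics/cleft.png

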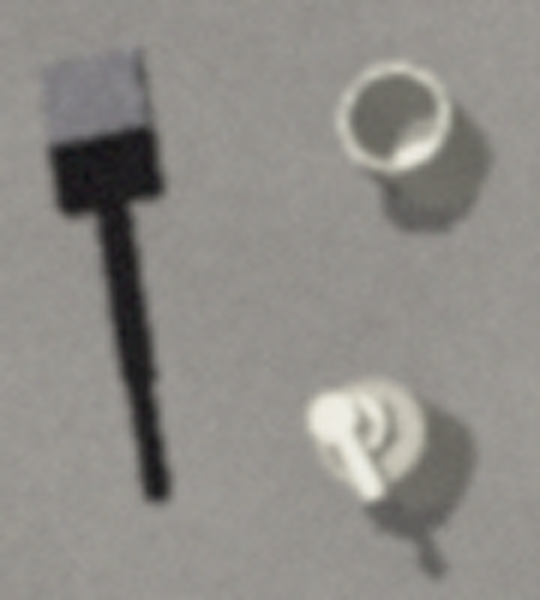

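The crops give these centres in crop pixels: bottle collar (143,157), bottle body (130,173), jar lid (139,491), beaker rim (395,117), and brush from bristle end (95,57) to tail (157,498). The tray corners are (40,207), (607,45), (717,372) and (137,547).

Run:
```python
from h import *
from scipy.optimize import least_squares
c=load('top0')
def P(o,s,uv,z): return pix2w(c,((uv[0]+.5)/s+o[0]-.5,(uv[1]+.5)/s+o[1]-.5),z)
T=(200,125),5.5; Rr=(370,150),5.4; L=(100,180),6
for n,g,uv,z in [('collar',Rr,(143,157),118),('bottle body',Rr,(130,173),92),('jar',Rr,(139,491),50),('beaker',L,(395,117),80),
 ('bristle end',L,(95,57),12),('head/handle',L,(115,207),12),('tail',L,(157,498),12),('pump body',L,(375,430),95),('pump head',L,(333,415),140),('combtail',Rr,(365,412),3),('combend',Rr,(285,15),3)]:
    print(n,P(*g,uv,z)[:2].round(1))
# tray fit: local pts -> px
pts=[((90,148,12),(40,207)),((90,-148,12),(607,45)),((-90,-148,6),(717,372)),((-90,148,6),(137,547)),((-8,144,12),(105,384)),((-8,-144,12),(657,232)),]
# cup order: +y beaker, 0 jar, -y square
pts+=[((40,96,44),(160,245)),((40,0,28),(354,212))]
X=np.array([p[0] for p in pts],float); U=np.array([[(u+.5)/5.5+199.5,(v+.5)/5.5+124.5] for _,(u,v) in pts])
def tf(p,X): a=p[2]; M=np.array([[np.cos(a),-np.sin(a),0],[np.sin(a),np.cos(a),0],[0,0,1]]); return X@M.T+[p[0],p[1],0]
s=least_squares(lambda p:(w2pix(c,tf(p,X))-U).ravel(),[585,15,.2],x_scale=[10,10,.1],loss='soft_l1')
print(s.x.round(3)); print((w2pix(c,tf(s.x,X))-U).round(2).tolist())
for y in(96,0,-96): print('holder',tf(s.x,np.array([[40,y,0.]]))[0].round(1))
print('chan',tf(s.x,np.array([[-48,0,0.]]))[0].round(1))
im=cv2.resize(cv2.imread('pics/top0.png')[125:230,200:335],None,fx=5.5,fy=5.5,interpolation=cv2.INTER_CUBIC)
def draw(pl,col):
    q=((w2pix(c,tf(s.x,np.array(pl,float)))+.5-[200,125])*5.5-.5); cv2.polylines(im,[q.round().astype(int)],True,col,1)
th=np.linspace(0,2*np.pi,60)
circ=lambda y,r,z:[(40+r*np.cos(t),y+r*np.sin(t),z) for t in th]
sq=lambda h,z:[(40+a*h,-96+b*h,z) for a,b in((1,1),(1,-1),(-1,-1),(-1,1))]
draw([(90,148,12),(90,-148,12),(-90,-148,12),(-90,148,12)],(0,0,255))
draw(circ(96,33,44),(0,255,0));draw(circ(96,30,9),(255,255,0));draw(circ(0,43,28),(0,255,0));draw(sq(33,61),(0,255,0));draw(sq(30,9),(255,255,0))
cv2.imwrite('pics/otray.png',im)
```

```text
collar [ 519.1 -296. ]
bottle body [ 519. -297.]
jar [ 376.  -289.9]
beaker [532.7 279.2]
bristle end [592.4 430.5]
head/handle [522.2 422.4]
tail [391. 406.]
pump body [399.3 288.3]
pump head [400.1 292.2]
combtail [ 409.6 -421. ]
combend [ 618.4 -417.1]
[5.8559e+02 1.6012e+01 1.9500e-01]
[[0.27, -0.25], [0.04, 0.04], [0.04, 1.01], [-0.01, 0.17], [-0.97, 0.3], [0.42, -1.46], [0.13, 0.7], [-0.15, -1.27]]
holder [606.2 117.9   0. ]
holder [624.8  23.8   0. ]
holder [643.5 -70.4   0. ]
chan [538.5   6.7   0. ]
```

View pics/otray.png

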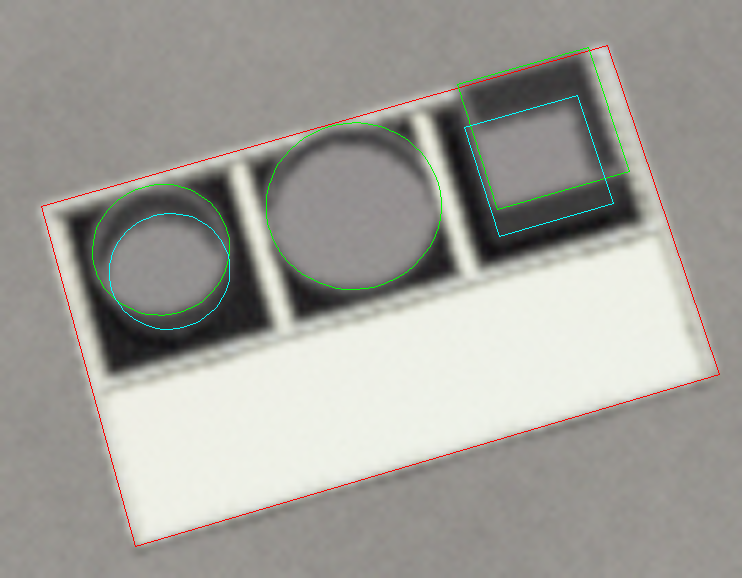

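The overlay matches the tray rim, holders and base plates to within about 1 px. The object sizes and reach are consistent too: the brush measures 203 mm. I'll start with the bottle.

Emit:
jog_arm --pt "0.1 -0.25 0 0 0 -0.025 0" --pt "0.2 -0.5 0 0 0 -0.05 0" --pt "0.3 -0.75 0 0 0 -0.075 0" --pt "0.4 -1 0 0 0 -0.1 0" --grip_force 20

```text
clock: 0.43
eef_pos: [224.1, 399.5, 213.0]
eef_rot: [-3.141, -0.0, 2.657]
wrist_force: [0.9, -0.4, 0.3]
finger_gap: 93.8
finger_force: 0.0
```

Emit:
jog_arm --pt "0.1 -0.25 0 0 0 -0.025 0" --pt "0.2 -0.5 0 0 0 -0.05 0" --pt "0.3 -0.75 0 0 0 -0.075 0" --pt "0.4 -1 0 0 0 -0.1 0"

```text
clock: 0.77
eef_pos: [272.1, 279.6, 213.3]
eef_rot: [-3.141, -0.0, 2.5]
wrist_force: [0.7, -0.4, 0.4]
finger_gap: 93.7
finger_force: 0.0
```

Run:
```python
from h import *
s=manip.read_state(); print(s['clock'],s['eef_pos'],s['eef_rot'],s['joints'])
c=load('top0')
for n,uv in(('green',(346,240)),('purple',(411,284))): print(n,pix2w(c,uv,50).round(1))
```

```text
0.7667 [272.11490998 279.55975839 213.28995625] [-3.14146805e+00 -2.85696918e-05  2.50001437e+00] [ 7.04938820e-01 -6.63360270e-02  1.93045798e+00  1.47835798e-07
  1.27759854e+00 -2.24279268e-01]
green [ 389.4 -165.5   50. ]
purple [ 264.6 -311.7   50. ]
```

Emit:
jog_arm --pt "0.1 -0.24 0 0 0 -0.025 0" --pt "0.2 -0.48 0 0 0 -0.05 0" --pt "0.3 -0.72 0 0 0 -0.075 0" --pt "0.41 -0.96 0 0 0 -0.093 0"

```text
clock: 1.1
eef_pos: [321.3, 164.4, 213.4]
eef_rot: [3.142, 0.0, 2.354]
wrist_force: [1.3, 0.5, 0.3]
finger_gap: 94.4
finger_force: 0.0
```

Emit:
jog_arm --pt "0.1 -0.24 0 0 0 -0.025 0" --pt "0.2 -0.48 0 0 0 -0.05 0" --pt "0.3 -0.72 0 0 0 -0.075 0" --pt "0.41 -0.96 0 0 0 -0.093 0"

```text
clock: 1.43
eef_pos: [370.5, 49.1, 213.5]
eef_rot: [3.142, 0.0, 2.207]
wrist_force: [0.4, -0.2, 0.0]
finger_gap: 93.9
finger_force: 0.0
```

Emit:
jog_arm --pt "0.1 -0.24 0 0 0 -0.025 0" --pt "0.2 -0.48 0 0 0 -0.05 0" --pt "0.3 -0.72 0 0 0 -0.075 0" --pt "0.41 -0.96 0 0 0 -0.093 0"

```text
clock: 1.77
eef_pos: [419.8, -66.2, 213.3]
eef_rot: [-3.141, -0.0, 2.061]
wrist_force: [0.1, 1.4, -0.1]
finger_gap: 94.3
finger_force: 0.0
```

Emit:
jog_arm --pt "0.1 -0.24 0 0 0 -0.025 0" --pt "0.2 -0.48 0 0 0 -0.05 0" --pt "0.3 -0.72 0 0 0 -0.075 0" --pt "0.41 -0.96 0 0 0 -0.093 0"

```text
clock: 2.1
eef_pos: [469.0, -181.3, 213.2]
eef_rot: [-3.141, -0.0, 1.915]
wrist_force: [-0.2, -0.0, 0.0]
finger_gap: 94.1
finger_force: 0.0
```

Emit:
jog_arm --pt "0.1 -0.24 0 0 0 -0.025 0" --pt "0.2 -0.48 0 0 0 -0.05 0" --pt "0.3 -0.72 0 0 0 -0.075 0" --pt "0.41 -0.96 0 0 0 -0.093 0" --pt "0.41 -0.96 0 0 0 -0.093 0" --pt "0.41 -0.96 0 0 0 -0.093 0"

```text
clock: 2.6
eef_pos: [517.8, -295.7, 212.2]
eef_rot: [-3.14, -0.001, 1.77]
wrist_force: [0.1, 0.2, -0.6]
finger_gap: 93.8
finger_force: 0.0
```

Emit:
jog_arm --pt "0 0 -0.15 0 0 0 0" --pt "0.01 0 -0.3 0 0 0 0" --pt "0.01 0 -0.5 0 0 0 0" --pt "0.01 0 -0.7 0 0 0 0"

```text
clock: 2.93
eef_pos: [519.1, -293.8, 129.0]
eef_rot: [3.141, 0.0, 1.773]
wrist_force: [1.0, -0.1, -0.5]
finger_gap: 93.7
finger_force: 0.0
```

Emit:
jog_arm --pt "0 0 -0.1 0 0 0 0" --pt "0 0 -0.2 0 0 0 0" --pt "0 0 -0.3 0 0 0 0" --pt "0 0 -0.4 0 0 0 0" --pt "0 0 -0.5 0 0 0 0" --pt "0 0 -0.5 0 0 0 0"

```text
clock: 3.43
eef_pos: [518.5, -294.4, 67.1]
eef_rot: [-3.14, -0.002, 1.771]
wrist_force: [-0.2, 0.5, -0.4]
finger_gap: 94.5
finger_force: 0.0
```

Emit:
jog_arm --pt "0 0 0 0 0 0 0.2" --pt "0 0 0 0 0 0 0.4" --pt "0 0 0 0 0 0 0.5" --pt "0 0 0 0 0 0 0.6" --pt "0 0 0 0 0 0 0.7" --pt "0 0 0 0 0 0 0.8" --pt "0 0 0 0 0 0 1" --pt "0 0 0 0 0 0 1"

```text
clock: 4.1
eef_pos: [519.3, -295.0, 69.5]
eef_rot: [3.141, 0.0, 1.771]
wrist_force: [1.4, -0.8, -0.3]
finger_gap: 44.3
finger_force: 0.3
```

Run:
```python
from h import *
s=manip.read_state(); print(s)
```

```text
{'clock': 4.1, 'joints': array([-5.77892853e-01,  5.52670996e-01,  1.51715208e+00, -1.86605396e-05,
        1.07161974e+00, -7.78360409e-01]), 'qd': array([ 0.00042228,  0.00068359, -0.00131356,  0.00164759, -0.00049815,
       -0.00030603]), 'effort': array([-1.73929143e-01, -6.28673458e+01, -3.08286560e+01, -7.19250971e-02,
        1.90578243e-01,  2.00625895e-03]), 'eef_pos': array([ 519.27805688, -294.96255259,   69.53958324]), 'eef_rot': array([3.14149747e+00, 1.16866664e-04, 1.77127281e+00]), 'wrist_force': array([ 1.40462069, -0.79515711, -0.30876404]), 'moment': array([-0.05305369, -0.05791741,  0.00354886]), 'finger_force': 0.2813183841817579, 'finger_gap': 44.318004265069064}
```

Emit:
jog_arm --pt "0 0 0 0 0 0 1" --pt "0 0 0 0 0 0 1" --pt "0 0 0 0 0 0 1" --pt "0 0 0.03 0 0 0 1" --pt "0 0 0.1 0 0 0 1" --pt "0 0 0.2 0 0 0 1" --pt "0 0 0.3 0 0 0 1" --grip_force 20

```text
clock: 4.68
eef_pos: [519.3, -295.0, 106.8]
eef_rot: [3.141, 0.0, 1.771]
wrist_force: [-0.1, -0.2, -0.4]
finger_gap: 43.8
finger_force: 20.0
```

Emit:
jog_arm --pt "0 0 0.1 0 0 0 1" --pt "0 0 0.2 0 0 0 1" --pt "0 0 0.3 0 0 0 1" --pt "0 0 0.4 0 0 0 1" --pt "0 0 0.48 0 0 0 1" --pt "0 0 0.5 0 0 0 1" --pt "0 0 0.5 0 0 0 1"

```text
clock: 5.27
eef_pos: [519.4, -295.1, 166.2]
eef_rot: [3.141, 0.001, 1.771]
wrist_force: [-0.5, -0.4, -1.3]
finger_gap: 44.1
finger_force: 20.0
```

Run:
```python
from h import *
c=shot('side','side1'); im=cv2.imread('pics/side1.png')
u,v=w2pix(c,[519,-295,90])[0].astype(int); print(u,v)
cv2.imwrite('pics/cside1.png',cv2.resize(im[v-60:v+60,u-80:u+80],None,fx=4,fy=4,interpolation=cv2.INTER_CUBIC))
```

```text
288 156
```

View pics/cside1.png

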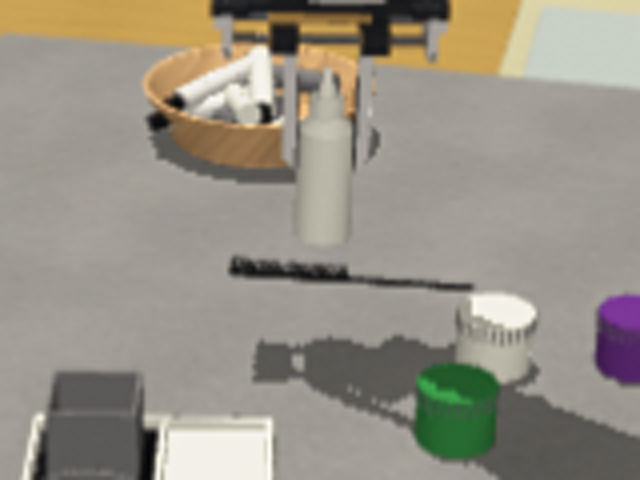

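The bottle hangs upright between the fingers at crop (322,170), well clear of the counter. I'll carry it to the square holder.

Emit:
jog_arm --pt "0.03 0.05 0 0 0 0 1" --pt "0.1 0.18 0 0 0 0 1" --pt "0.2 0.36 0 0 0 0 1" --pt "0.3 0.54 0 0 0 0 1" --pt "0.4 0.72 0 0 0 0 1" --pt "0.5 0.9 0 0 0 0 1" --pt "0.6 1.0 0 0 0 0 1"

```text
clock: 5.9
eef_pos: [591.7, -172.2, 164.7]
eef_rot: [-3.141, -0.001, 1.772]
wrist_force: [0.4, 0.0, -1.5]
finger_gap: 44.0
finger_force: 20.0
```

Emit:
jog_arm --pt "0.1 0.18 0 0 0 0 1" --pt "0.2 0.36 0 0 0 0 1" --pt "0.3 0.54 0 0 0 0 1" --pt "0.38 0.72 0 0 0 0 1" --pt "0.42 0.83 0 0 0 0 1" --pt "0.43 0.88 0 0 0 0 1" --pt "0.43 0.88 0 0 0 0 1" --pt "0.43 0.88 0 0 0 0 1"

```text
clock: 6.57
eef_pos: [642.5, -69.8, 165.2]
eef_rot: [-3.141, 0.0, 1.771]
wrist_force: [0.2, -0.6, -1.4]
finger_gap: 43.7
finger_force: 20.0
```

Run:
```python
from h import *
print(manip.read_state()['eef_pos'])
for n in('side','top'):
    c=shot(n,n+'2'); im=cv2.imread(f'pics/{n}2.png')
    p=np.array([643,-69.5,95]) ; u,v=w2pix(c,p)[0].astype(int)
    cr=cv2.resize(im[v-45:v+55,u-50:u+50],None,fx=4,fy=4,interpolation=cv2.INTER_CUBIC)
    cv2.imwrite(f'pics/c{n}2.png',cr)
a=np.hstack([cv2.imread('pics/cside2.png'),cv2.imread('pics/ctop2.png')]); cv2.imwrite('pics/c2.png',a)
```

```text
[642.47408784 -69.8266659  165.17191933]
```

View pics/c2.png

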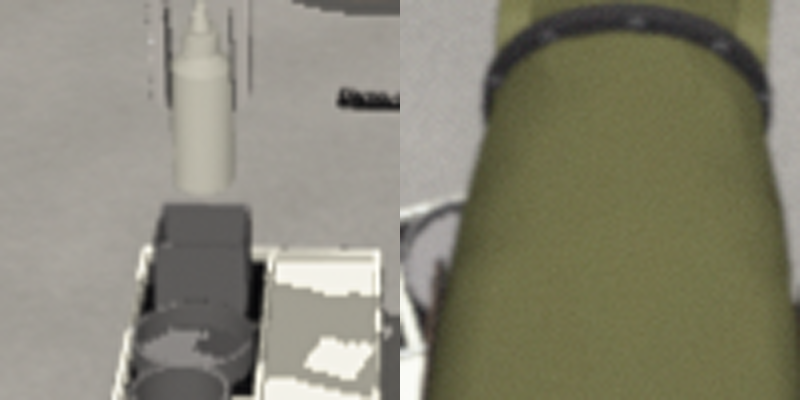

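The bottle is centred over the square holder in the side view, at columns 204 and 205 of the crop. I'll lower it.

Emit:
jog_arm --pt "0 0 -0.05 0 0 0 1" --pt "0 0 -0.15 0 0 0 1" --pt "0 0 -0.25 0 0 0 1" --pt "0 0 -0.35 0 0 0 1" --pt "0 0 -0.42 0 0 0 1" --pt "0 0 -0.5 0 0 0 1" --pt "0 0 -0.57 0 0 0 1" --pt "0 0 -0.62 0 0 0 1"

```text
clock: 7.33
eef_pos: [642.6, -69.3, 89.7]
eef_rot: [-3.141, -0.0, 1.771]
wrist_force: [-0.3, 0.3, -0.6]
finger_gap: 43.7
finger_force: 20.0
```

Emit:
jog_arm --pt "0 0 -0.02 0 0 0 1" --pt "0 0 -0.05 0 0 0 1" --pt "0 0 -0.07 0 0 0 1" --pt "0 0 -0.085 0 0 0 1" --pt "0 0 -0.085 0 0 0 1" --pt "0 0 -0.085 0 0 0 1"

```text
clock: 7.83
eef_pos: [642.9, -69.4, 81.1]
eef_rot: [3.141, 0.0, 1.771]
wrist_force: [0.1, 0.4, -1.7]
finger_gap: 43.8
finger_force: 20.0
```

Emit:
jog_arm --pt "0 0 -0.01 0 0 0 1" --pt "0 0 -0.015 0 0 0 1" --pt "0 0 -0.02 0 0 0 1" --pt "0 0 -0.02 0 0 0 1"

```text
clock: 8.17
eef_pos: [642.9, -69.4, 78.6]
eef_rot: [3.141, 0.0, 1.771]
wrist_force: [0.9, 0.8, -1.1]
finger_gap: 43.3
finger_force: 20.0
```

Emit:
jog_arm --pt "0 0 -0.005 0 0 0 1" --pt "0 0 -0.01 0 0 0 1" --pt "0 0 -0.01 0 0 0 1"

```text
clock: 8.42
eef_pos: [643.1, -69.4, 78.4]
eef_rot: [3.141, 0.0, 1.771]
wrist_force: [-3.4, -0.2, 7.8]
finger_gap: 43.9
finger_force: 20.0
```

Emit:
jog_arm --pt "0 0 0 0 0 0 0.5" --pt "0 0 0 0 0 0 0.3" --pt "0 0 0 0 0 0 0.15" --pt "0 0 0 0 0 0 0" --pt "0 0 0 0 0 0 0" --pt "0 0 0 0 0 0 0"

```text
clock: 8.92
eef_pos: [642.8, -69.4, 77.2]
eef_rot: [-3.142, -0.0, 1.771]
wrist_force: [0.3, 0.0, 0.4]
finger_gap: 76.8
finger_force: 0.0
```

Emit:
jog_arm --pt "0 0 0.05 0 0 0 0" --pt "0 0 0.2 0 0 0 0" --pt "0 0 0.4 0 0 0 0" --pt "0 0 0.6 0 0 0 0" --pt "0 0 0.8 0 0 0 0" --pt "0 0 1 0 0 0 0"

```text
clock: 9.42
eef_pos: [642.7, -69.3, 199.0]
eef_rot: [3.141, 0.0, 1.771]
wrist_force: [0.5, -0.3, 0.2]
finger_gap: 93.8
finger_force: 0.0
```

Run:
```python
from h import *
print(manip.read_state()['eef_pos'])
c=shot('side','side3')
im=cv2.imread('pics/side3.png')
cv2.imwrite('pics/cs3.png',cv2.resize(im[130:270,190:390],None,fx=4,fy=4,interpolation=cv2.INTER_CUBIC))
```

```text
[642.694156   -69.32849133 198.95729889]
```

View pics/cs3.png

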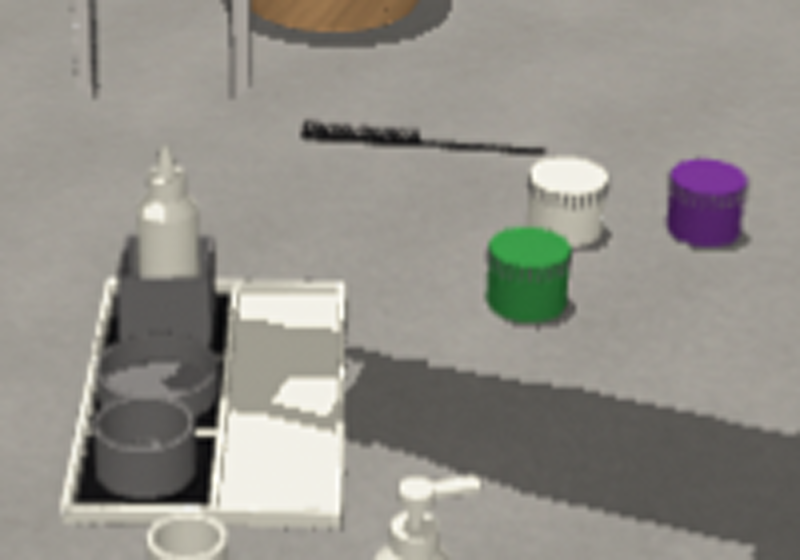

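The bottle stands upright in the square holder at crop (166,215). The white jar at (567,200) has not moved, so it's next.

Emit:
jog_arm --pt "-0.18 -0.15 0 0 0 0 0" --pt "-0.37 -0.3 0 0 0 0 0" --pt "-0.55 -0.46 0 0 0 0 0" --pt "-0.74 -0.61 0 0 0 0 0"

```text
clock: 9.8
eef_pos: [553.0, -143.2, 197.5]
eef_rot: [3.141, 0.0, 1.772]
wrist_force: [0.1, 0.5, 0.9]
finger_gap: 93.9
finger_force: 0.0
```

Emit:
jog_arm --pt "-0.18 -0.15 0 0 0 0 0" --pt "-0.37 -0.3 0 0 0 0 0" --pt "-0.55 -0.46 0 0 0 0 0" --pt "-0.74 -0.61 0 0 0 0 0"

```text
clock: 10.13
eef_pos: [464.2, -216.5, 197.7]
eef_rot: [3.141, 0.0, 1.771]
wrist_force: [0.5, -1.3, 0.6]
finger_gap: 94.1
finger_force: 0.0
```

Emit:
jog_arm --pt "-0.18 -0.15 0 0 0 0 0" --pt "-0.37 -0.3 0 0 0 0 0" --pt "-0.55 -0.46 0 0 0 0 0" --pt "-0.74 -0.62 0 0 0 0 0" --pt "-0.74 -0.62 0 0 0 0 0" --pt "-0.74 -0.62 0 0 0 0 0"

```text
clock: 10.63
eef_pos: [375.9, -290.8, 197.7]
eef_rot: [3.141, 0.001, 1.769]
wrist_force: [-0.5, -0.5, 0.3]
finger_gap: 94.4
finger_force: 0.0
```

Emit:
jog_arm --pt "0 0 -0.2 0 0 0 0" --pt "0 0 -0.4 0 0 0 0" --pt "0 0 -0.6 0 0 0 0" --pt "0 0 -0.8 0 0 0 0" --pt "0 0 -0.9 0 0 0 0" --pt "0 0 -0.9 0 0 0 0"

```text
clock: 11.13
eef_pos: [376.3, -288.6, 86.9]
eef_rot: [-3.139, -0.003, 1.772]
wrist_force: [-0.3, 0.5, -0.4]
finger_gap: 93.9
finger_force: 0.0
```

Emit:
jog_arm --pt "0 0 -0.15 0 0 0 0" --pt "0 0 -0.3 0 0 0 0" --pt "0 0 -0.4 0 0 0 0" --pt "0 0 -0.46 0 0 0 0" --pt "0 0 -0.46 0 0 0 0.15" --pt "0 0 -0.46 0 0 0 0.3" --grip_force 25

```text
clock: 11.63
eef_pos: [377.1, -290.2, 34.8]
eef_rot: [3.141, 0.001, 1.772]
wrist_force: [1.2, 0.5, 0.0]
finger_gap: 84.1
finger_force: 0.0
```

Emit:
jog_arm --pt "0 0 0 0 0 0 0.35" --pt "0 0 0 0 0 0 0.5" --pt "0 0 0 0 0 0 0.8" --pt "0 0 0 0 0 0 1" --pt "0 0 0 0 0 0 1" --pt "0 0 0 0 0 0 1" --pt "0 0 0 0 0 0 1" --pt "0 0 0 0 0 0 1"

```text
clock: 12.3
eef_pos: [376.7, -290.4, 34.6]
eef_rot: [3.141, 0.001, 1.771]
wrist_force: [-0.5, 1.3, 7.0]
finger_gap: 61.5
finger_force: 25.0
```

Emit:
jog_arm --pt "0 0 0.03 0 0 0 1" --pt "0 0 0.1 0 0 0 1" --pt "0 0 0.25 0 0 0 1" --pt "0 0 0.4 0 0 0 1" --pt "0 0 0.6 0 0 0 1" --pt "0 0 0.8 0 0 0 1" --pt "0 0 0.8 0 0 0 1" --pt "0 0 0.8 0 0 0 1"

```text
clock: 12.97
eef_pos: [376.7, -290.4, 131.1]
eef_rot: [3.14, 0.002, 1.771]
wrist_force: [-0.2, -0.2, -2.0]
finger_gap: 61.4
finger_force: 25.0
```

Run:
```python
from h import *
s=manip.read_state(); print(s['eef_pos'],s['wrist_force'])
```

```text
[ 376.67132839 -290.38428543  131.09605577] [-0.15542862 -0.15519341 -1.97820634]
```

Emit:
jog_arm --pt "0.05 0.06 0 0 0 0 1" --pt "0.17 0.22 0 0 0 0 1" --pt "0.3 0.38 0 0 0 0 1" --pt "0.44 0.55 0 0 0 0 1" --pt "0.57 0.72 0 0 0 0 1" --pt "0.69 0.87 0 0 0 0 1"

```text
clock: 13.47
eef_pos: [459.6, -183.6, 128.6]
eef_rot: [-3.14, -0.002, 1.771]
wrist_force: [0.8, 0.5, -1.5]
finger_gap: 61.7
finger_force: 25.0
```

Emit:
jog_arm --pt "0.14 0.17 0 0 0 0 1" --pt "0.27 0.34 0 0 0 0 1" --pt "0.41 0.52 0 0 0 0 1" --pt "0.55 0.7 0 0 0 0 1" --pt "0.69 0.87 0 0 0 0 1"

```text
clock: 13.88
eef_pos: [542.2, -79.2, 128.5]
eef_rot: [-3.139, -0.001, 1.771]
wrist_force: [-0.5, -0.4, -1.9]
finger_gap: 61.6
finger_force: 25.0
```

Emit:
jog_arm --pt "0.14 0.17 0 0 0 0 1" --pt "0.27 0.34 0 0 0 0 1" --pt "0.4 0.5 0 0 0 0 1" --pt "0.5 0.65 0 0 0 0 1" --pt "0.6 0.77 0 0 0 0 1" --pt "0.68 0.88 0 0 0 0 1" --pt "0.68 0.88 0 0 0 0 1" --pt "0.68 0.88 0 0 0 0 1"

```text
clock: 14.55
eef_pos: [623.0, 25.3, 128.3]
eef_rot: [-3.139, -0.001, 1.773]
wrist_force: [-0.7, 0.0, -2.4]
finger_gap: 61.4
finger_force: 25.0
```

Run:
```python
from h import *
print(manip.read_state()['eef_pos'])
```

```text
[623.03484172  25.25937236 128.25404746]
```

Emit:
jog_arm --pt "0.01 0 -0.05 0 0 0 1" --pt "0.01 -0.01 -0.15 0 0 0 1" --pt "0.01 -0.01 -0.25 0 0 0 1" --pt "0.01 -0.01 -0.35 0 0 0 1" --pt "0.01 -0.01 -0.45 0 0 0 1" --pt "0.01 -0.01 -0.55 0 0 0 1" --pt "0.01 -0.01 -0.62 0 0 0 1" --pt "0.01 -0.01 -0.66 0 0 0 1"

```text
clock: 15.22
eef_pos: [624.3, 23.0, 49.1]
eef_rot: [-3.14, -0.0, 1.771]
wrist_force: [1.2, -0.4, -0.8]
finger_gap: 61.6
finger_force: 25.0
```

Emit:
jog_arm --pt "0 0 -0.01 0 0 0 1" --pt "0 0 -0.02 0 0 0 1" --pt "0 0 -0.03 0 0 0 1" --pt "0 0 -0.03 0 0 0 1"

```text
clock: 15.55
eef_pos: [625.0, 23.1, 47.6]
eef_rot: [3.141, 0.0, 1.771]
wrist_force: [0.1, 1.1, -2.7]
finger_gap: 61.3
finger_force: 25.0
```

Emit:
jog_arm --pt "0 0 -0.01 0 0 0 1" --pt "0 0 -0.02 0 0 0 1" --pt "0 0 -0.03 0 0 0 1" --pt "0 0 -0.03 0 0 0 1"

```text
clock: 15.88
eef_pos: [624.9, 23.1, 43.8]
eef_rot: [3.141, 0.0, 1.771]
wrist_force: [-0.2, 0.2, -1.0]
finger_gap: 61.3
finger_force: 25.0
```

Emit:
jog_arm --pt "0 0 -0.005 0 0 0 1" --pt "0 0 -0.01 0 0 0 1" --pt "0 0 -0.01 0 0 0 1"

```text
clock: 16.13
eef_pos: [624.9, 23.1, 43.7]
eef_rot: [3.141, 0.0, 1.771]
wrist_force: [-7.6, -0.2, 10.2]
finger_gap: 61.5
finger_force: 25.0
```

Emit:
jog_arm --pt "0 0 0 0 0 0 0.3" --pt "0 0 0 0 0 0 0.2" --pt "0 0 0 0 0 0 0.1" --pt "0 0 0 0 0 0 0" --pt "0 0 0 0 0 0 0" --pt "0 0 0 0 0 0 0"

```text
clock: 16.63
eef_pos: [624.8, 23.1, 42.3]
eef_rot: [-3.142, -0.0, 1.771]
wrist_force: [-0.2, -0.4, -0.6]
finger_gap: 93.0
finger_force: 0.0
```

Emit:
jog_arm --pt "0 0 0.05 0 0 0 0" --pt "0 0 0.2 0 0 0 0" --pt "0 0 0.4 0 0 0 0" --pt "0 0 0.6 0 0 0 0" --pt "0 0 0.8 0 0 0 0" --pt "0 0 1 0 0 0 0"

```text
clock: 17.13
eef_pos: [624.7, 23.1, 164.1]
eef_rot: [3.141, 0.0, 1.771]
wrist_force: [0.6, -0.1, -0.6]
finger_gap: 94.1
finger_force: 0.0
```

Emit:
jog_arm --pt "-0.1 0.25 0 0 0 0 0" --pt "-0.2 0.5 0 0 0 0 0" --pt "-0.3 0.75 0 0 0 0 0" --pt "-0.38 1 0 0 0 0 0"

```text
clock: 17.47
eef_pos: [578.4, 144.2, 163.1]
eef_rot: [3.141, -0.0, 1.771]
wrist_force: [0.1, 0.6, 0.8]
finger_gap: 94.2
finger_force: 0.0
```

Emit:
jog_arm --pt "-0.1 0.25 0 0 0 0 0" --pt "-0.2 0.5 0 0 0 0 0" --pt "-0.3 0.75 0 0 0 0 0" --pt "-0.38 1 0 0 0 0 0" --pt "-0.38 1 0 0 0 0 0" --pt "-0.38 1 0 0 0 0 0"

```text
clock: 17.97
eef_pos: [533.2, 264.2, 162.8]
eef_rot: [3.141, -0.0, 1.774]
wrist_force: [0.2, -0.6, -0.2]
finger_gap: 93.9
finger_force: 0.0
```

Run:
```python
from h import *
print(manip.read_state()['eef_pos'])
```

```text
[533.15459968 264.15504718 162.82856479]
```

Emit:
jog_arm --pt "0 0.06 0 0 0 0 0" --pt "0 0.125 0 0 0 0 0" --pt "0 0.125 -0.15 0 0 0 0" --pt "0 0.125 -0.3 0 0 0 0" --pt "0 0.125 -0.5 0 0 0 0" --pt "0 0.125 -0.7 0 0 0 0" --pt "0 0.125 -0.85 0 0 0 0" --pt "0 0.125 -0.91 0 0 0 0" --grip_force 10

```text
clock: 18.63
eef_pos: [533.0, 277.2, 50.5]
eef_rot: [-3.138, 0.001, 1.77]
wrist_force: [-0.4, -0.1, -0.4]
finger_gap: 93.8
finger_force: 0.0
```

Emit:
jog_arm --pt "0 0 0 0 0 0 0.2" --pt "0 0 0 0 0 0 0.4" --pt "0 0 0 0 0 0 0.5" --pt "0 0 0 0 0 0 0.6" --pt "0 0 0 0 0 0 0.8" --pt "0 0 0 0 0 0 1" --pt "0 0 0 0 0 0 1" --pt "0 0 0 0 0 0 1"

```text
clock: 19.3
eef_pos: [533.7, 278.1, 53.5]
eef_rot: [3.141, -0.0, 1.771]
wrist_force: [0.4, -0.1, 0.1]
finger_gap: 46.1
finger_force: 10.0
```

Emit:
jog_arm --pt "0 0 0 0 0 0 1" --pt "0 0 0 0 0 0 1" --pt "0 0 0 0 0 0 1" --pt "0 0 0 0 0 0 1"

```text
clock: 19.63
eef_pos: [533.8, 278.1, 53.4]
eef_rot: [3.141, -0.0, 1.771]
wrist_force: [-0.5, -1.3, 1.3]
finger_gap: 46.0
finger_force: 10.0
```

Emit:
jog_arm --pt "0 0 0.03 0 0 0 1" --pt "0 0 0.1 0 0 0 1" --pt "0 0 0.2 0 0 0 1" --pt "0 0 0.35 0 0 0 1" --pt "0 0 0.5 0 0 0 1" --pt "0 0 0.65 0 0 0 1" --pt "0 0 0.65 0 0 0 1" --pt "0 0 0.65 0 0 0 1"

```text
clock: 20.3
eef_pos: [534.0, 278.2, 132.5]
eef_rot: [3.14, -0.0, 1.771]
wrist_force: [0.4, 0.5, -1.0]
finger_gap: 46.3
finger_force: 10.0
```

Run:
```python
from h import *
print(manip.read_state()['eef_pos'])
c=shot('side','side4')
im=cv2.imread('pics/side4.png')
cv2.imwrite('pics/cs4.png',cv2.resize(im[130:330,180:400],None,fx=3,fy=3,interpolation=cv2.INTER_CUBIC))
```

```text
[533.96500798 278.19992062 132.45886801]
```

View pics/cs4.png

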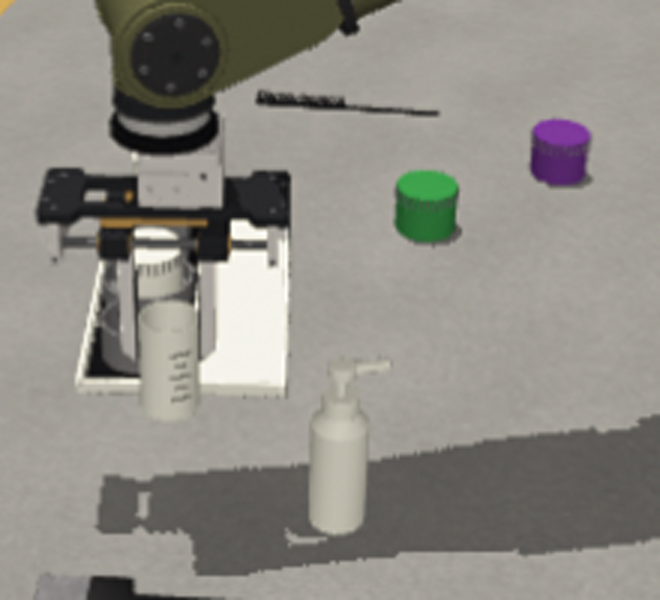

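The beaker is held upright at crop (168,360), the pump bottle at (338,460) is untouched, and the jar is seated in its well. I'll carry the beaker to the narrow cup.

Emit:
jog_arm --pt "0.03 -0.06 0 0 0 0 1" --pt "0.09 -0.2 0 0 0 0 1" --pt "0.16 -0.36 0 0 0 0 1" --pt "0.23 -0.52 0 0 0 0 1" --pt "0.31 -0.69 0 0 0 0 1"

```text
clock: 20.77
eef_pos: [570.8, 193.9, 130.1]
eef_rot: [-3.14, 0.0, 1.772]
wrist_force: [0.1, -0.9, 0.3]
finger_gap: 46.0
finger_force: 10.0
```

Emit:
jog_arm --pt "0.08 -0.17 0 0 0 0 1" --pt "0.16 -0.34 0 0 0 0 1" --pt "0.22 -0.5 0 0 0 0 1" --pt "0.27 -0.6 0 0 0 0 1" --pt "0.29 -0.65 0 0 0 0 1" --pt "0.29 -0.65 0 0 0 0 1" --pt "0.29 -0.65 0 0 0 0 1"

```text
clock: 21.35
eef_pos: [605.4, 117.6, 130.9]
eef_rot: [-3.141, -0.0, 1.771]
wrist_force: [0.4, 0.4, -0.5]
finger_gap: 46.0
finger_force: 10.0
```

Run:
```python
from h import *
print(manip.read_state()['eef_pos'])
```

```text
[605.38426556 117.578164   130.85967334]
```

Descend to about TCP z 65, then touch down.

Emit:
jog_arm --pt "0 0 -0.05 0 0 0 1" --pt "0 0 -0.12 0 0 0 1" --pt "0 0 -0.2 0 0 0 1" --pt "0 0 -0.28 0 0 0 1" --pt "0 0 -0.36 0 0 0 1" --pt "0 0 -0.44 0 0 0 1" --pt "0 0 -0.5 0 0 0 1" --pt "0 0 -0.53 0 0 0 1"

```text
clock: 22.02
eef_pos: [605.2, 117.2, 66.1]
eef_rot: [-3.14, -0.0, 1.771]
wrist_force: [-0.5, 0.0, -0.2]
finger_gap: 45.4
finger_force: 10.0
```

Emit:
jog_arm --pt "0 0 -0.01 0 0 0 1" --pt "0 0 -0.015 0 0 0 1" --pt "0 0 -0.02 0 0 0 1" --pt "0 0 -0.02 0 0 0 1"

```text
clock: 22.35
eef_pos: [605.8, 117.3, 65.6]
eef_rot: [3.141, 0.0, 1.771]
wrist_force: [-0.1, 0.1, -0.4]
finger_gap: 45.8
finger_force: 10.0
```

Emit:
jog_arm --pt "0 0 -0.01 0 0 0 1" --pt "0 0 -0.015 0 0 0 1" --pt "0 0 -0.025 0 0 0 1" --pt "0 0 -0.025 0 0 0 1"

```text
clock: 22.68
eef_pos: [605.8, 117.3, 62.4]
eef_rot: [3.141, 0.0, 1.771]
wrist_force: [-0.3, -0.9, 0.8]
finger_gap: 45.9
finger_force: 10.0
```

Emit:
jog_arm --pt "0 0 -0.005 0 0 0 1" --pt "0 0 -0.01 0 0 0 1" --pt "0 0 -0.01 0 0 0 1"

```text
clock: 22.93
eef_pos: [606.3, 117.3, 62.0]
eef_rot: [3.14, 0.0, 1.771]
wrist_force: [0.5, 0.8, 6.5]
finger_gap: 45.8
finger_force: 10.0
```

Emit:
jog_arm --pt "0 0 0 0 0 0 0.5" --pt "0 0 0 0 0 0 0.35" --pt "0 0 0 0 0 0 0.2" --pt "0 0 0 0 0 0 0.1" --pt "0 0 0 0 0 0 0.1" --pt "0 0 0 0 0 0 0.1"

```text
clock: 23.43
eef_pos: [605.5, 117.3, 60.9]
eef_rot: [-3.141, -0.0, 1.771]
wrist_force: [0.3, 0.1, -0.2]
finger_gap: 76.8
finger_force: 0.0
```

Emit:
jog_arm --pt "0 0 0.05 0 0 0 0.1" --pt "0 0 0.2 0 0 0 0.1" --pt "0 0 0.4 0 0 0 0.1" --pt "0 0 0.6 0 0 0 0.1" --pt "0 0 0.8 0 0 0 0.1" --pt "0 0 1 0 0 0 0.1"

```text
clock: 23.93
eef_pos: [605.5, 117.3, 182.8]
eef_rot: [3.141, 0.0, 1.771]
wrist_force: [-0.3, 0.2, 0.4]
finger_gap: 84.8
finger_force: 0.0
```

Emit:
jog_arm --pt "-0.06 0.17 0 0 0 0.06 0.1" --pt "-0.12 0.34 0 0 0 0.12 0.1" --pt "-0.18 0.5 0 0 0 0.19 0.1" --pt "-0.24 0.67 0 0 0 0.26 0.1" --pt "-0.3 0.84 0 0 0 0.32 0.1"

```text
clock: 24.35
eef_pos: [569.2, 218.9, 181.6]
eef_rot: [3.141, 0.0, 2.279]
wrist_force: [0.0, -0.6, 0.8]
finger_gap: 84.3
finger_force: 0.0
```

Emit:
jog_arm --pt "-0.06 0.17 0 0 0 0.06 0.1" --pt "-0.12 0.34 0 0 0 0.12 0.1" --pt "-0.18 0.5 0 0 0 0.19 0.1" --pt "-0.24 0.67 0 0 0 0.26 0.1" --pt "-0.3 0.84 0 0 0 0.32 0.1"

```text
clock: 24.77
eef_pos: [533.2, 319.8, 181.6]
eef_rot: [3.141, 0.0, 2.782]
wrist_force: [0.2, 0.1, -0.3]
finger_gap: 84.6
finger_force: 0.0
```

Emit:
jog_arm --pt "-0.06 0.17 0 0 0 0.06 0.3" --pt "-0.12 0.34 0 0 0 0.12 0.3" --pt "-0.18 0.5 0 0 0 0.19 0.4" --pt "-0.24 0.67 0 0 0 0.26 0.4" --pt "-0.29 0.84 0 0 0 0.31 0.4" --pt "-0.29 0.84 0 0 0 0.31 0.4" --pt "-0.29 0.84 0 0 0 0.31 0.4"

```text
clock: 25.35
eef_pos: [498.4, 420.2, 181.2]
eef_rot: [-3.141, 0.0, -3.019]
wrist_force: [-0.3, 0.4, -0.4]
finger_gap: 56.6
finger_force: 0.0
```

Run:
```python
from h import *
s=manip.read_state();print(s['eef_pos'],s['eef_rot'],s['finger_gap'])
c=shot('side','side5')
im=cv2.imread('pics/side5.png')
cv2.imwrite('pics/cs5.png',cv2.resize(im[170:370,150:370],None,fx=3,fy=3,interpolation=cv2.INTER_CUBIC))
```

```text
[498.436565   420.1758061  181.20355887] [-3.14149904e+00  4.13934380e-05 -3.01947197e+00] 56.55102496727678
```

View pics/cs5.png

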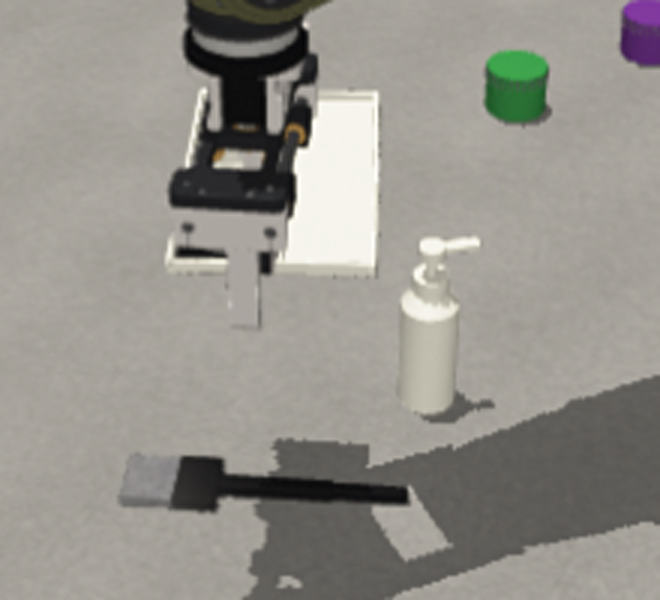

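The brush lies undisturbed at crop (265,487) under the gripper. I'll lower onto its handle.

Emit:
jog_arm --pt "0 0 -0.2 0 0 0 0.4" --pt "0 0 -0.4 0 0 0 0.4" --pt "0 0 -0.6 0 0 0 0.4" --pt "0 0 -0.8 0 0 0 0.4" --pt "0 0 -1 0 0 0 0.4" --pt "0 0 -1 0 0 0 0.4" --grip_force 12

```text
clock: 25.9
eef_pos: [497.7, 417.2, 56.5]
eef_rot: [-3.138, -0.006, -3.022]
wrist_force: [-0.9, -0.9, 0.2]
finger_gap: 56.9
finger_force: 0.0
```

Emit:
jog_arm --pt "0 0 -0.1 0 0 0 0.4" --pt "0 0 -0.2 0 0 0 0.4" --pt "0 0 -0.3 0 0 0 0.4" --pt "0 0 -0.35 0 0 0 0.4" --pt "0 0 -0.38 0 0 0 0.4" --pt "0 0 -0.39 0 0 0 0.4" --pt "0 0 -0.39 0 0 0 0.4" --pt "0 0 -0.39 0 0 0 0.4"

```text
clock: 26.57
eef_pos: [499.1, 419.9, 14.8]
eef_rot: [3.141, 0.001, -3.02]
wrist_force: [-0.0, -0.4, -0.1]
finger_gap: 56.0
finger_force: 0.0
```

Emit:
jog_arm --pt "0 0 -0.02 0 0 0 0.4" --pt "0 0 -0.035 0 0 0 0.5" --pt "0 0 -0.04 0 0 0 0.6" --pt "0 0 -0.04 0 0 0 0.7" --pt "0 0 -0.04 0 0 0 0.8" --pt "0 0 -0.04 0 0 0 0.9" --pt "0 0 -0.04 0 0 0 1" --pt "0 0 -0.04 0 0 0 1"

```text
clock: 27.23
eef_pos: [498.8, 419.7, 9.5]
eef_rot: [3.142, 0.0, -3.02]
wrist_force: [-0.3, -0.9, 0.2]
finger_gap: 13.8
finger_force: 12.0
```

Emit:
jog_arm --pt "0 0 0 0 0 0 1" --pt "0 0 0 0 0 0 1" --pt "0 0 0 0 0 0 1" --pt "0 0 0 0 0 0 1"

```text
clock: 27.57
eef_pos: [498.9, 419.7, 9.5]
eef_rot: [3.141, 0.0, -3.02]
wrist_force: [0.0, -0.0, 0.9]
finger_gap: 14.1
finger_force: 12.0
```

Emit:
jog_arm --pt "0 0 0.03 0 0 0 1" --pt "0 0 0.1 0 0 0 1" --pt "0 0 0.2 0 0 0 1" --pt "0 0 0.35 0 0 0 1" --pt "0 0 0.5 0 0 0 1" --pt "0 0 0.65 0 0 0 1" --pt "0 0 0.8 0 0 0 1"

```text
clock: 28.15
eef_pos: [498.9, 419.7, 107.8]
eef_rot: [3.141, 0.001, -3.02]
wrist_force: [-0.2, 0.6, -0.3]
finger_gap: 13.6
finger_force: 11.9
```

Emit:
jog_arm --pt "0 0 0.15 0 0 0 1" --pt "0 0 0.3 0 0 0 1" --pt "0 0 0.45 0 0 0 1" --pt "0 0 0.55 0 0 0 1" --pt "0 0 0.65 0 0 0 1" --pt "0 0 0.7 0 0 0 1" --pt "0 0 0.7 0 0 0 1"

```text
clock: 28.73
eef_pos: [499.1, 419.9, 191.0]
eef_rot: [3.141, 0.002, -3.02]
wrist_force: [-0.6, -0.5, -1.1]
finger_gap: 13.8
finger_force: 11.9
```

Run:
```python
from h import *
s=manip.read_state();print(s['eef_pos'],s['eef_rot'],s['finger_gap'])
c=shot('side','side6')
im=cv2.imread('pics/side6.png')
cv2.imwrite('pics/cs6.png',cv2.resize(im[150:370,150:370],None,fx=2.5,fy=2.5,interpolation=cv2.INTER_CUBIC))
```

```text
[499.10596649 419.88840095 190.95048991] [ 3.14064858e+00  1.70846925e-03 -3.01968840e+00] 13.837778295397685
```

View pics/cs6.png

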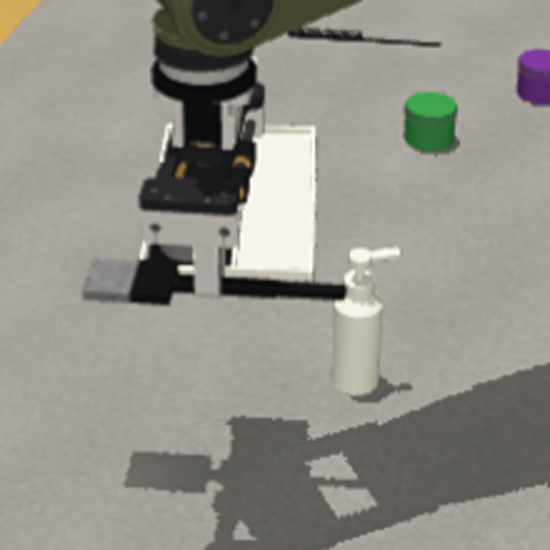

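The brush is held level in the gripper, with the head at crop (130,280). I'll carry it over the tray while turning it −86°.

Emit:
jog_arm --pt "0.01 -0.05 0 0 0 -0.01 1" --pt "0.02 -0.2 0 0 0 -0.05 1" --pt "0.03 -0.36 0 0 0 -0.1 1" --pt "0.05 -0.53 0 0 0 -0.15 1" --pt "0.07 -0.7 0 0 0 -0.2 1" --pt "0.08 -0.86 0 0 0 -0.24 1"

```text
clock: 29.28
eef_pos: [508.2, 314.8, 188.3]
eef_rot: [-3.14, -0.001, 2.881]
wrist_force: [0.1, 1.3, -0.6]
finger_gap: 13.3
finger_force: 11.9
```

Emit:
jog_arm --pt "0.01 -0.15 0 0 0 -0.04 1" --pt "0.03 -0.3 0 0 0 -0.08 1" --pt "0.04 -0.45 0 0 0 -0.12 1" --pt "0.05 -0.6 0 0 0 -0.16 1" --pt "0.07 -0.73 0 0 0 -0.2 1" --pt "0.08 -0.86 0 0 0 -0.24 1"

```text
clock: 29.78
eef_pos: [517.7, 211.9, 188.4]
eef_rot: [-3.14, -0.001, 2.505]
wrist_force: [0.5, 0.1, -1.9]
finger_gap: 14.0
finger_force: 11.9
```

Emit:
jog_arm --pt "0.01 -0.15 0 0 0 -0.04 1" --pt "0.03 -0.3 0 0 0 -0.08 1" --pt "0.04 -0.45 0 0 0 -0.12 1" --pt "0.05 -0.6 0 0 0 -0.16 1" --pt "0.07 -0.73 0 0 0 -0.2 1" --pt "0.08 -0.86 0 0 0 -0.24 1"

```text
clock: 30.28
eef_pos: [527.2, 108.8, 188.4]
eef_rot: [-3.14, -0.001, 2.128]
wrist_force: [0.7, 0.3, -0.3]
finger_gap: 13.6
finger_force: 11.9
```

Emit:
jog_arm --pt "0.01 -0.15 0 0 0 -0.04 1" --pt "0.03 -0.3 0 0 0 -0.08 1" --pt "0.04 -0.45 0 0 0 -0.12 1" --pt "0.05 -0.6 0 0 0 -0.16 1" --pt "0.07 -0.73 0 0 0 -0.2 1" --pt "0.08 -0.84 0 0 0 -0.235 1" --pt "0.08 -0.84 0 0 0 -0.235 1" --pt "0.08 -0.84 0 0 0 -0.235 1"

```text
clock: 30.95
eef_pos: [536.8, 8.9, 188.7]
eef_rot: [-3.14, -0.0, 1.763]
wrist_force: [-0.2, -0.2, -1.1]
finger_gap: 13.5
finger_force: 11.9
```

Run:
```python
from h import *
s=manip.read_state();print(s['eef_pos'],s['eef_rot'],s['finger_gap'])
```

```text
[536.81806806   8.8517684  188.69595513] [-3.14032993e+00 -3.92489380e-04  1.76308437e+00] 13.513274388029165
```

Emit:
jog_arm --pt "0.01 0 -0.1 0 0 0 1" --pt "0.01 0 -0.25 0 0 0 1" --pt "0.01 0 -0.4 0 0 0 1" --pt "0.01 0 -0.55 0 0 0 1" --pt "0.01 0 -0.7 0 0 0 1" --pt "0.01 0 -0.85 0 0 0 1" --pt "0.01 0 -0.95 0 0 0 1" --pt "0.01 0 -1 0 0 0 1"

```text
clock: 31.62
eef_pos: [537.4, 9.9, 67.1]
eef_rot: [-3.139, -0.001, 1.765]
wrist_force: [-0.5, -0.3, -1.0]
finger_gap: 13.9
finger_force: 11.9
```

Emit:
jog_arm --pt "0 0 -0.08 0 0 0 1" --pt "0 0 -0.16 0 0 0 1" --pt "0 0 -0.24 0 0 0 1" --pt "0 0 -0.31 0 0 0 1" --pt "0 0 -0.37 0 0 0 1" --pt "0 0 -0.4 0 0 0 1" --pt "0 0 -0.43 0 0 0 1" --pt "0 0 -0.43 0 0 0 1"

```text
clock: 32.28
eef_pos: [538.3, 9.2, 17.3]
eef_rot: [-3.141, -0.0, 1.763]
wrist_force: [0.6, -0.0, -0.9]
finger_gap: 13.9
finger_force: 11.9
```

Emit:
jog_arm --pt "0 0 -0.005 0 0 0 1" --pt "0 0 -0.01 0 0 0 1" --pt "0 0 -0.01 0 0 0 1"

```text
clock: 32.53
eef_pos: [538.6, 9.2, 16.9]
eef_rot: [3.141, 0.0, 1.763]
wrist_force: [0.3, -0.8, -1.9]
finger_gap: 13.9
finger_force: 11.9
```

Emit:
jog_arm --pt "0 0 -0.01 0 0 0 1" --pt "0 0 -0.02 0 0 0 1" --pt "0 0 -0.03 0 0 0 1" --pt "0 0 -0.03 0 0 0 1" --pt "0 0 -0.03 0 0 0 1"

```text
clock: 32.95
eef_pos: [538.4, 9.3, 13.0]
eef_rot: [-3.141, -0.0, 1.763]
wrist_force: [-0.8, 0.9, -1.0]
finger_gap: 13.8
finger_force: 11.9
```

Emit:
jog_arm --pt "0 0 -0.005 0 0 0 1" --pt "0 0 -0.01 0 0 0 1" --pt "0 0 -0.01 0 0 0 1" --pt "0 0 -0.01 0 0 0 1"

```text
clock: 33.28
eef_pos: [538.5, 9.3, 12.4]
eef_rot: [3.141, 0.0, 1.763]
wrist_force: [-3.9, 0.0, 6.6]
finger_gap: 14.0
finger_force: 12.0
```

Emit:
jog_arm --pt "0 0 0 0 0 0 0.8" --pt "0 0 0 0 0 0 0.7" --pt "0 0 0 0 0 0 0.65" --pt "0 0 0 0 0 0 0.65" --pt "0 0 0 0 0 0 0.65" --pt "0 0 0 0 0 0 0.65"

```text
clock: 33.78
eef_pos: [538.4, 9.3, 11.8]
eef_rot: [-3.141, -0.0, 1.763]
wrist_force: [0.6, 0.4, 0.0]
finger_gap: 32.8
finger_force: 0.0
```

Emit:
jog_arm --pt "0 0 0.03 0 0 0 0.65" --pt "0 0 0.15 0 0 0 0.65" --pt "0 0 0.35 0 0 0 0.65" --pt "0 0 0.6 0 0 0 0.65" --pt "0 0 0.8 0 0 0 0.65" --pt "0 0 1 0 0 0 0.65"

```text
clock: 34.28
eef_pos: [538.4, 9.3, 133.6]
eef_rot: [3.141, 0.0, 1.763]
wrist_force: [0.0, -0.5, 0.1]
finger_gap: 32.7
finger_force: 0.0
```

Emit:
jog_arm --pt "0 0 0.25 0 0 0 0.65" --pt "0 0 0.5 0 0 0 0.65" --pt "-0.2 0 0.6 0 0 0 0.65" --pt "-0.4 0 0.6 0 0 0 0.65" --pt "-0.6 0 0.6 0 0 0 0.65" --pt "-0.8 0 0.6 0 0 0 0.65" --pt "-1 0 0.6 0 0 0 0.65"

```text
clock: 34.87
eef_pos: [417.2, 9.3, 204.0]
eef_rot: [3.141, 0.0, 1.763]
wrist_force: [0.1, -1.5, 0.5]
finger_gap: 32.7
finger_force: 0.0
```

Emit:
jog_arm --pt "0 -0.3 0 0 0 0 0.65" --pt "0 -0.6 0 0 0 0 0.65" --pt "0 -1 0 0 0 0 0.65" --pt "0 -1 0 0 0 0 0.65" --pt "0 -1 0 0 0 0 0.65"

```text
clock: 35.28
eef_pos: [418.2, -112.5, 204.0]
eef_rot: [3.142, 0.0, 1.76]
wrist_force: [-0.1, 0.2, -0.0]
finger_gap: 32.8
finger_force: 0.0
```

Run:
```python
from h import *
s=manip.read_state();print(s['eef_pos'])
a=shot('top','top7');b=shot('side','side7')
A=cv2.imread('pics/top7.png')[120:235,190:340];B=cv2.imread('pics/side7.png')[140:320,190:400]
A=cv2.resize(A,(480,368),interpolation=cv2.INTER_CUBIC); B=cv2.resize(B,(320,274),interpolation=cv2.INTER_CUBIC); B=cv2.copyMakeBorder(B,0,94,0,0,cv2.BORDER_CONSTANT)
cv2.imwrite('pics/c7.png',np.hstack([A,B]))
```

```text
[ 418.18568753 -112.48450695  203.99063828]
```

View pics/c7.png

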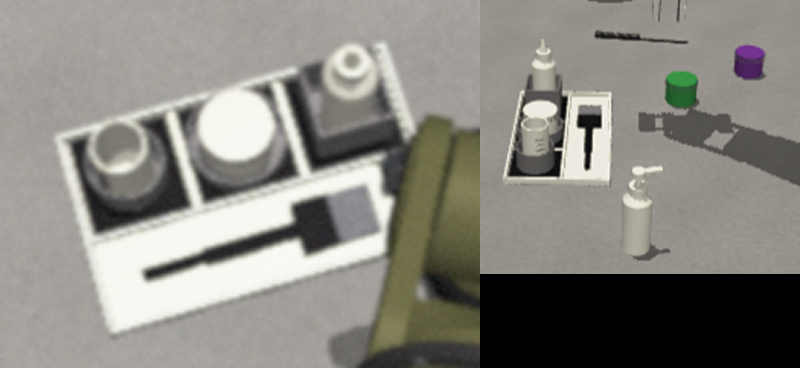

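The picture shows all four items in place: the beaker in the cup (120,150), the jar in the well (235,125), the bottle in the square holder (350,75), and the brush flat in the channel (265,235). The pump bottle and comb have not moved, and the arm is clear.

```bash
python3 -c "
from cell import manip
print(manip.sign_off())"
```

```text
the job is handed in; nothing more can be done
None
```

The job is handed in at about 35 s on the robot's clock: bottle, jar and beaker stand in their holders and the brush lies flat in the channel. The bottle was upright in every check, and the pump bottle and comb were left where they were.

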